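# Open the battery box of the conveyor trainer

### The job

Two dark metal boxes with sliding covers stand on the training bench; the longer one is the battery box. Press its spring release tab down and, keeping it down, slide the cover along its rails until the battery well is fully open, then let go so that the tab springs back up. Leave the shorter box's cover shut.

Things in the scene. Friction and masses are not known exactly. Their poses are not given: they have to be found in the camera images.
- tab_top (a point): Centre of the top of the release tab on the LONGER dark box (240 x 112 mm, fixed, rails on its long sides). Tab: black ribbed block, 40 (x) by 50 (y) mm, top 98 mm above the bench. Its x axis is level and points the way the cover opens, z up. Ahead of it (+x) a thumb stop stands on the cover: upright white plate 64 mm wide, near face 23 mm from this point, top 14 mm above the unpressed tab.
- cover (a joint): Slide of the longer box's white cover in m: 0 shut, 0.090 fully open at its end stop; rubs with about 2 N. The tab and thumb stop ride on it; a fingertip on the tab can push the thumb stop. Lugs inside the rails (rail tops 14 mm below the unpressed tab, 46 to 56 mm either side) catch the cover all along its way, from 2 mm to about 0.080, unless the tab is kept down.
- tab (a joint): How far the longer box's tab is pressed straight down, in m: 0 up, 0.010 bottomed. The latch is free when it is 5 mm or more down. A spring pushes it up with about 2 N at the top, 4.5 N at 5 mm, 7 N at the bottom. With the cover fully open nothing holds it and it springs back up.
- short_tab_top (a point): Centre of the top of the same kind of tab on the SHORTER dark box (170 x 112 mm, same build, heights and axes). To be left alone.

How it is judged:
On the way:
1. the battery box's tab is pressed down while its cover is still shut (value of joint tab above 0.004 m and value of joint cover below 0.012 m).
At the end, for the whole second after the job is handed in: The longer box's cover is open by at least 78 of its 90 mm and at rest, its tab is up again (less than 3 mm down), and the shorter box's tab is within 15 mm of where it was (value of joint cover above 0.078 m and value of joint tab below 0.003 m and velocity of joint cover below 0.01 m/s and distance of short_tab_top from where it was at the start of the episode below 0.015 m); the robot touches nothing.
It fails at once if the shorter box's cover was slid open (its tab moved more than 15 mm) (distance of short_tab_top from where it was at the start of the episode above 0.015 m).
It also fails if it takes over 32 s, if anything falls off the work surface, if the arm or the gripper's body presses on something with over 40 N, if the wrist force passes 120 N, or if a joint passes its speed limit or range.

### The arm

A 6-joint arm with a two-finger parallel gripper is mounted at the origin on the work surface. World frame = base frame: x ahead of the robot, y to its left, z up, the work surface at z = 0. Lengths are in m, angles in rad, forces in N, time in s.
With the tool pointing down it reaches from about 0.25 to 0.85 m from the base axis. Payload 12.5 kg.
Tool frame: the origin (TCP) lies where the fingers leave the gripper's body, on its centre line; the fingertips stand 84 mm ahead of it and the grasp point (between the pads) lies r.hold_point_z ahead of it (r.hold_point_z is the distance from the TCP to the grasp point, in m); z points along the fingers, y is the direction in which the jaws open and shut (so a half turn about z gives the same grasp; the last joint's range is limited). The gripper opens to 93 mm and grips with 3 to 60 N. Pads are 15 mm wide; open, the fingers measure 128 mm over their backs; the gripper's body (75 mm by 188 mm) begins 65 mm behind the grasp point.
Start: joints at [-1.43, 0.351, 1.652, -0, 1.139, -0.085], TCP at [0.123, -0.536, 0.303] pointing down, gripper open.
Joint ranges: [-2.75, 2.75], [-0.79, 2.1], [0.01, 2.65], [-1.57, 4.71], [0.07, 3.14], [-2.87, 2.87]. Speed limits (rad/s): [2.22, 2.22, 2.79, 3.14, 3.14, 3.14].

### API

Orientations are given as a unit quaternion [w, x, y, z].
In Python, from rig import state, eyes, r gives the robot as it stands.
- The arm moves only by the tool carry_out, never from a script. Its argument "deltas" is text: rows parted by semicolons, each of 6 numbers parted by spaces: the shift along the tool's x, y, z in mm, then the turn, a rotation vector about the tool's x, y, z in degrees. In form: tx ty tz rx ry rz; .... A call has 1 to 5 rows; each row shifts and turns the commanded pose from where the row before left it, along the tool's axes as they then stand; what a row does not reach is not made up. A row lasts 1/10 s, in which the tool goes at most 50 mm and 8.59 degrees, less where a joint would pass 70% of its speed; a pose out of reach is approached as far as the arm can. A call with a gripper value outside its range is refused whole. "fingers" is the gripper's target within -1 to 1 (shut at 1, half-way at 0, fully open at -1), set as the call begins (left out, the last holds). The fingers move at their own pace and stop on an object; the grip force is fixed at half the most. Time passes only in rows, so rows that do not move let the fingers close. It gives the time, the measured TCP pose, the force and the opening at its end, in the units of the state.
- state(): the state, without advancing time (a new reading comes with each control period).
- eyes.snapshot(name): name is "side" or "top"; returns the picture (420x560x3 uint8, blue, green, red); there is no depth.
- eyes.camera_params(name): a dict with "camera_matrix" (3x3 intrinsics, pixels), "k1" (the pictures are not rectified: a ray, as slopes to the right and down, at radius r is drawn at 1 + k1 r^2 times it, then the intrinsics apply), "R" (3x3) and "t" (3): a world point X has camera coordinates R X + t. Camera axes: x right, y down, z forward; pixel columns grow to the right and rows downward; lengths in m; the calibration is good to about 2 mm. A picture is of the moment at which its call begins. camera_params takes no time and is no camera call.
- r.hand_in(): hands the job in, once; it reports no verdict.
Trained networks look in the newest picture that a camera, given by its name, has taken for a name from the list of things; names that differ only in an ending like _2 or _b are one class to them, and where a whole thing is asked for, a point or a joint stands for the part that bears it (a point fixed in the world has none). Each returns a list of dicts, best first, with "p" (0 to 1); they miss things now and then, are a little off and sometimes report something else, mostly with a low value. They report only what shows in the picture. A call takes as long as a camera call.
- eyes.spot_in(camera, query): "box" ([centre column, centre row, width, height] in pixels, round what is visible of it).
- eyes.masks_of(camera, query): "region" (420x560 bool, what is visible of it) and "box" ([centre column, centre row, width, height] in pixels, round what is visible of it).
The state is a dict: "time": time; "joints": joint angles; "joint_vel": joint speeds; "tau": joint torques, N m; "position": TCP position; "tool_rot": TCP orientation; "ft_force": force on the tool from outside, world axes, zero at the start; "moment": the same for the moment, N m; "opening": finger opening in m.
Only numpy, scipy, OpenCV 4.12 (cv2) and the standard library are available. Lean on these libraries where they do the work, as an engineer would, in place of code of your own. Each camera call takes 0.05 s, during which the arm holds its last target.

## Working session

There is one attempt and no reset: what is moved stays moved. The work goes in short steps, Python scripts to look and compute and a tool call to move; the robot and the scene stay as the last step left them, time stands still between calls to the robot, and variables do not carry over. Pictures are saved under pics/ and viewed, and the job is handed in when it is done.

Besides the shell and the picture viewer there is one more tool, called as name(argument=value, ...), one argument or row to a line, values as JSON. carry_out: Moves the arm, as the interface text tells. Its arguments: {"type":"object","properties":{"deltas":{"type":"string"},"fingers":{"type":"number"}},"required":["deltas"]}

```bash
mkdir -p pics; ls; python3 - <<'E'
from rig import state, eyes, r
import cv2
s=state(); print(s, r.hold_point_z)
for n in("side","top"):
    im=eyes.snapshot(n); cv2.imwrite(f"pics/{n}0.png",im)
    print(n,eyes.camera_params(n))
    for q in("tab_top","short_tab_top","cover"):
        print(q,[(round(d["p"],2),[round(float(x),1) for x in d["box"]]) for d in eyes.spot_in(n,q)])
E
```

```text
pics
{'time': 0.0, 'joints': array([-1.42958576e+00,  3.51242991e-01,  1.65242572e+00,  1.18325587e-05,
        1.13910165e+00, -8.45963093e-02]), 'joint_vel': array([-1.60515661e-04, -9.88681976e-05, -5.71185798e-04, -8.35164461e-04,
       -8.35217036e-04, -1.21720652e-03]), 'tau': array([ 8.95240260e-05, -4.97323430e+01, -2.85253787e+01,  6.99183927e-02,
        2.57304817e-02, -1.01230669e-04]), 'position': array([ 0.12313495, -0.53578441,  0.30219706]), 'tool_rot': array([-5.88769200e-04,  9.93633281e-01,  1.12661242e-01, -1.12966165e-05]), 'ft_force': array([ 0.11658012, -0.63285789,  0.26152459]), 'moment': array([-0.01709988, -0.01433872,  0.00159616]), 'opening': 0.09319748464976306} 0.0653
side {'camera_matrix': array([[381.53293445,   0.        , 273.62171261],
       [  0.        , 381.53293445, 205.89623695],
       [  0.        ,   0.        ,   1.        ]]), 'k1': -0.09426445891705018, 'R': array([[ 0.93514137, -0.35419672,  0.00743635],
       [-0.22931622, -0.62116812, -0.7493759 ],
       [ 0.27004571,  0.69906713, -0.66210306]]), 't': array([-0.50328725,  0.18508384,  0.58257895])}
tab_top [(0.57, [358.0, 321.7, 45.2, 53.6])]
short_tab_top [(0.93, [247.2, 150.1, 27.5, 23.9])]
cover [(0.63, [339.8, 328.3, 108.0, 90.0])]
top {'camera_matrix': array([[413.47795549,   0.        , 288.45962004],
       [  0.        , 413.47795549, 209.70513151],
       [  0.        ,   0.        ,   1.        ]]), 'k1': 0.010353226015341646, 'R': array([[ 1.84804346e-02, -9.99829063e-01, -5.64465171e-04],
       [-9.96340752e-01, -1.83688326e-02, -8.34727023e-02],
       [ 8.34480652e-02,  2.10501147e-03, -9.96509904e-01]]), 't': array([0.00076256, 0.5230616 , 0.70758239])}
tab_top [(0.72, [450.6, 184.8, 53.1, 22.6])]
short_tab_top [(0.82, [185.2, 189.7, 45.5, 39.4])]
cover [(0.66, [447.1, 203.7, 51.7, 77.6])]
```

View pics/side0.png

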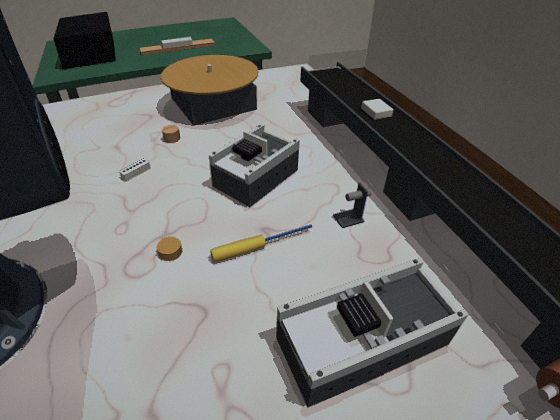

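View pics/top0.png

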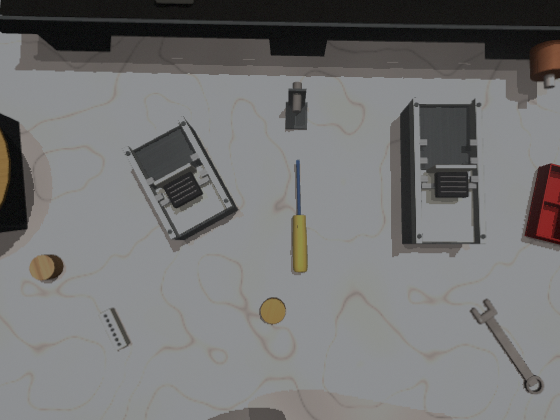

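The side view shows the longer box at lower right, with its tab at about (358,314) and the thumb stop just beyond it. In the top view the tab is at about (451,184), with the stop at row 168, so the cover opens up-image (roughly world +x). The shorter box is at (182,188) in the top view.

```bash
cat > h.py <<'E'
import numpy as np, cv2
from rig import state, eyes, r
from scipy.optimize import least_squares
def proj(n,X):
    p=eyes.camera_params(n);K=p["camera_matrix"];c=p["R"]@X+p["t"];s=c[:2]/c[2];s=s*(1+p["k1"]*(s@s))
    return np.array([K[0,0]*s[0]+K[0,2],K[1,1]*s[1]+K[1,2]])
def at_z(n,px,z):
    f=lambda a:proj(n,np.array([a[0],a[1],z]))-px
    return least_squares(f,[0.5,-0.3]).x
E
python3 - <<'E'
from h import *
for n in("side","top"):
    im=eyes.snapshot(n)
    m=eyes.masks_of(n,"tab_top")
    for d in m:
        ys,xs=np.nonzero(d["region"]);print(n,d["p"],xs.mean(),ys.mean(),len(xs), at_z(n,np.array([xs.mean(),ys.mean()]),.098), cv2.minAreaRect(np.c_[xs,ys].astype(np.float32)))
    c=(358,314) if n=="side" else (445,175)
    h=(110,80) if n=="side" else (60,85)
    x0,y0=c[0]-h[0],c[1]-h[1]
    cr=im[y0:y0+2*h[1],x0:x0+2*h[0]]
    s=3.5 if n=="side" else 3.5
    cv2.imwrite(f"pics/{n}1.png",cv2.convertScaleAbs(cv2.resize(cr,None,fx=s,fy=s,interpolation=cv2.INTER_CUBIC),alpha=1.4,beta=20)); print(n,x0,y0,s)
E
```

```text
side 0.7 358.952802359882 316.54424778761063 1356 [ 0.55827643 -0.25742929] ((360.8461608886719, 318.2691955566406), (62.403778076171875, 31.61791229248047), 56.3099365234375)
side 248 234 3.5
top 0.84 450.206268958544 184.40040444893833 989 [ 0.56153982 -0.24526497] ((448.0, 184.0), (26.0, 54.0), 90.0)
top 385 90 3.5
```

View pics/side1.png

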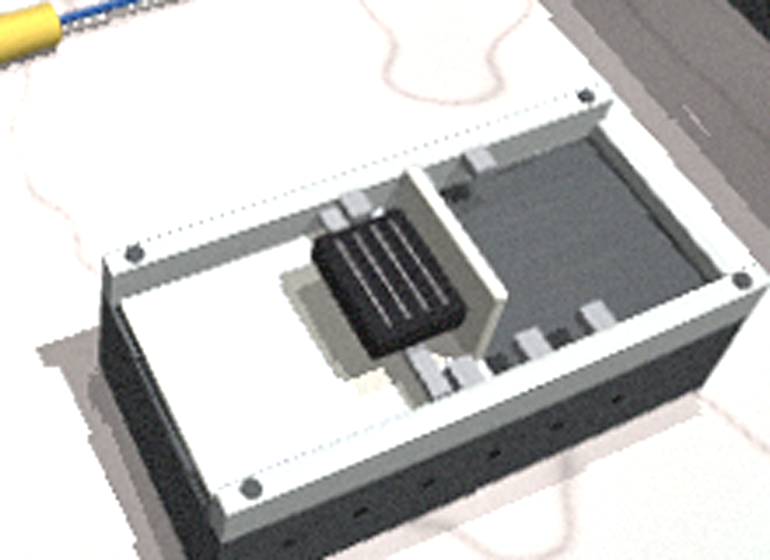

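View pics/top1.png

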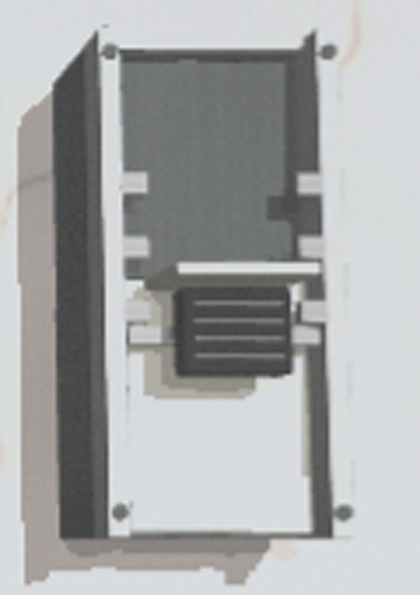

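```bash
python3 - <<'E'
from h import *
T=[(110,51),(328,51),(344,513),(120,513)];S=[(586,96),(742,280),(251,488),(135,253)]
def pt(n,p):
    o=np.array([385,90.]) if n=="top" else np.array([248,234.])
    return (np.array(p)+.5)/3.5-.5+o
for n,L in(("top",T),("side",S)):
    P=np.array([at_z(n,pt(n,p),.084) for p in L]);print(n,P.round(4).tolist())
    d=(P[0]+P[1]-P[2]-P[3])/2;print("yaw",np.degrees(np.arctan2(d[1],d[0])),np.linalg.norm(d),np.linalg.norm(P[0]-P[1]),"cen",P.mean(0))
    c=(240,331) if n=="top" else (390,275)
    print("tab",at_z(n,pt(n,c),.098))
# joint triangulation of screws
for a,b in zip(T,S):
    f=lambda X:np.r_[proj("top",X)-pt("top",a),proj("side",X)-pt("side",b)]
    s=least_squares(f,[.5,-.3,.08]);print(s.x.round(4),s.fun.round(1))
f=lambda X:np.r_[proj("top",X)-pt("top",(240,331)),proj("side",X)-pt("side",(390,275))]
s=least_squares(f,[.5,-.3,.08]);print(s.x.round(4),s.fun.round(1))
E
```

```text
top [[0.6958, -0.1965], [0.6975, -0.2985], [0.4809, -0.3017], [0.479, -0.1996]]
yaw 0.8365927870701125 0.21669612936910532 0.10208962712821203 cen [ 0.58828666 -0.24907162]
tab [ 0.56192241 -0.25001846]
side [[0.6955, -0.1966], [0.6972, -0.2986], [0.4814, -0.3021], [0.4801, -0.2002]]
yaw 0.9258573385525242 0.21562338119048063 0.1019929972853259 cen [ 0.58855338 -0.24937329]
tab [ 0.56170942 -0.25174089]
[ 0.6958 -0.1965  0.0837] [-0.   0.1  0.1 -0. ]
[ 0.6974 -0.2986  0.0838] [-0.   0.1  0.1 -0. ]
[ 0.4813 -0.3019  0.0838] [ 0.1 -0.2 -0.2  0. ]
[ 0.4797 -0.1999  0.0837] [ 0.1 -0.4 -0.4  0.1]
[ 0.5624 -0.2508  0.0962] [ 0.  -0.1 -0.1  0. ]
```

The box pose agrees between the two views: tab at about (0.562, -0.250), opening direction yaw 0.9°. I'll shut the fingers and align the tool first.

carry_out(
  deltas="0 0 0 0 0 6; 0 0 0 0 0 6; 0 0 0 0 0 0",
  fingers=1,
)

```text
time: 0.9
position: [0.1231, -0.536, 0.3027]
tool_rot: [-0.0, 1.0, 0.007, -0.0]
ft_force: [0.5, -0.5, 0.7]
opening: 0.0737
```

```bash
cat > go.py <<'E'
from h import *; import sys
from scipy.spatial.transform import Rotation as Ro
s=state();q=s["tool_rot"];R=Ro.from_quat([q[1],q[2],q[3],q[0]])
t=np.array([float(a) for a in sys.argv[1:4]])
Rt=Ro.from_matrix(np.array([[np.cos(y:=np.radians(.9)),np.sin(y),0],[np.sin(y),-np.cos(y),0],[0,0,-1]]))
print(s["time"],s["position"].round(4),s["ft_force"].round(2),s["opening"]);print("mm",(R.inv().apply(t-s["position"])*1e3).round(1),"deg",np.degrees((R.inv()*Rt).as_rotvec()).round(2))
E
python3 go.py .564 -.2503 .25
```

```text
0.9 [ 0.1231 -0.536   0.3027] [ 0.48 -0.47  0.7 ] 0.07366342807257212
mm [ 445.  -279.1   52.7] deg [-0.    0.   -0.05]
```

carry_out(
  deltas="20 -13 0 0 0 0; 35 -22 3 0 0 0; 35 -22 3 0 0 0; 35 -22 3 0 0 0; 35 -22 3 0 0 0",
)

```text
time: 1.4
position: [0.2826, -0.4314, 0.2908]
tool_rot: [0.0, 1.0, 0.01, 0.0]
ft_force: [0.1, -0.2, -0.5]
opening: 0.0334
```

carry_out(
  deltas="35 -22 3 0 0 0; 35 -22 3 0 0 0; 35 -22 3 0 0 0; 35 -22 3 0 0 0; 35 -22 3 0 0 0",
)

```text
time: 1.9
position: [0.456, -0.3184, 0.2757]
tool_rot: [0.0, 1.0, 0.01, 0.0]
ft_force: [0.3, 0.3, -1.1]
opening: 0.0007
```

carry_out(
  deltas="35 -22 3 0 0 0; 35 -22 3 0 0 0; 20 -13 3 0 0 0; 0 0 0 0 0 0; 0 0 0 0 0 0",
)

```text
time: 2.4
position: [0.5435, -0.2611, 0.2665]
tool_rot: [-0.0, 1.0, 0.01, -0.0]
ft_force: [-0.6, -0.4, 0.2]
opening: 0.0005
```

```bash
python3 go.py .564 -.2503 .197
```

```text
2.4 [ 0.5435 -0.2611  0.2665] [-0.56 -0.37  0.16] 0.0005125548032700847
mm [ 20.8 -10.4  69.5] deg [-0.01  0.04  0.2 ]
```

carry_out(
  deltas="11 -5 10 0 0 0; 10 -5.4 10 0 0 0.2; 0 0 20 0 0 0; 0 0 20 0 0 0; 0 0 10 0 0 0",
)

```text
time: 2.9
position: [0.5641, -0.25, 0.1943]
tool_rot: [-0.001, 1.0, 0.006, -0.001]
ft_force: [-0.3, 0.6, 0.4]
opening: 0.0002
```

```bash
python3 go.py .564 -.2503 .174; python3 - <<'E'
from h import *
for n,c,h in(("side",(358,300),(110,80)),("top",(445,175),(80,85))):
    im=eyes.snapshot(n);cr=im[c[1]-h[1]:c[1]+h[1],c[0]-h[0]:c[0]+h[0]]
    cv2.imwrite(f"pics/{n}2.png",cv2.resize(cr,None,fx=3,fy=3))
E
```

```text
2.9 [ 0.5641 -0.25    0.1943] [-0.29  0.58  0.4 ] 0.0002158419131902428
mm [-0.   0.3 20.3] deg [-0.08  0.14 -0.17]
```

View pics/side2.png

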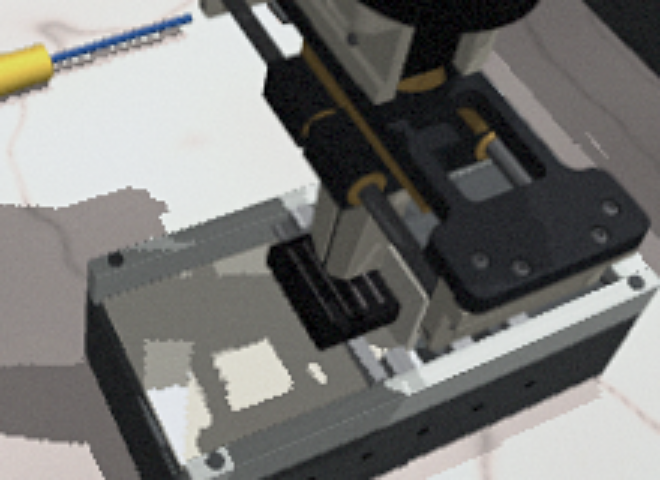

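View pics/top2.png

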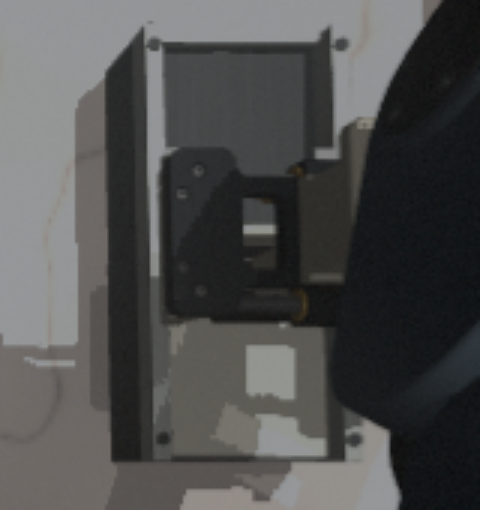

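The fingertip sits above the tab, clear of the thumb stop (side crop about (340,275)). Now pressing slowly.

carry_out(
  deltas="0 0 7 0 0 0; 0 0 4 0 0 0; 0 0 3 0 0 0; 0 0 2 0 0 0; 0 0 0 0 0 0",
)

```text
time: 3.5
position: [0.5646, -0.2504, 0.1809]
tool_rot: [0.0, 1.0, 0.006, 0.0]
ft_force: [-0.8, 0.6, 2.7]
opening: -0.0002
```

carry_out(
  deltas="0 0 2 0 0 0; 0 0 2 0 0 0; 0 0 1 0 0 0; 0 0 0 0 0 0; 0 0 0 0 0 0",
)

```text
time: 4.0
position: [0.5647, -0.2504, 0.1759]
tool_rot: [0.0, 1.0, 0.006, 0.0]
ft_force: [-0.6, -0.4, 5.1]
opening: 0.0008
```

carry_out(
  deltas="0 0 1 0 0 0; 0 0 1.5 0 0 0; 0 0 0 0 0 0; 0 0 0 0 0 0",
)

```text
time: 4.4
position: [0.5647, -0.2504, 0.1735]
tool_rot: [0.0, 1.0, 0.006, 0.0]
ft_force: [-1.6, -0.5, 5.8]
opening: 0.0007
```

carry_out(
  deltas="4 0 0 0 0 0; 5 0 0 0 0 0; 5 0 0 0 0 0; 5 0 0 0 0 0; 5 0 0 0 0 0",
)

```text
time: 4.9
position: [0.5886, -0.2501, 0.1734]
tool_rot: [0.0, 1.0, 0.006, -0.0]
ft_force: [-2.1, 0.3, 6.1]
opening: 0.0005
```

carry_out(
  deltas="8 0 0 0 0 0; 8 0 0 0 0 0; 8 0 0 0 0 0; 8 0 0 0 0 0; 6 0 0 0 0 0",
)

```text
time: 5.4
position: [0.6269, -0.2495, 0.1734]
tool_rot: [-0.0, 1.0, 0.006, -0.0]
ft_force: [-1.3, 0.9, 6.4]
opening: 0.0006
```

```bash
python3 go.py .66 -.2488 .1735; python3 - <<'E'
from h import *
for n,c,h in(("side",(380,290),(110,80)),):
    im=eyes.snapshot(n);cr=im[c[1]-h[1]:c[1]+h[1],c[0]-h[0]:c[0]+h[0]]
    cv2.imwrite(f"pics/{n}3.png",cv2.resize(cr,None,fx=3,fy=3))
E
```

```text
5.4 [ 0.6269 -0.2495  0.1734] [-1.3   0.92  6.42] 0.0005800403729282914
mm [33.1 -0.3 -0.1] deg [-0.01  0.01 -0.16]
```

View pics/side3.png

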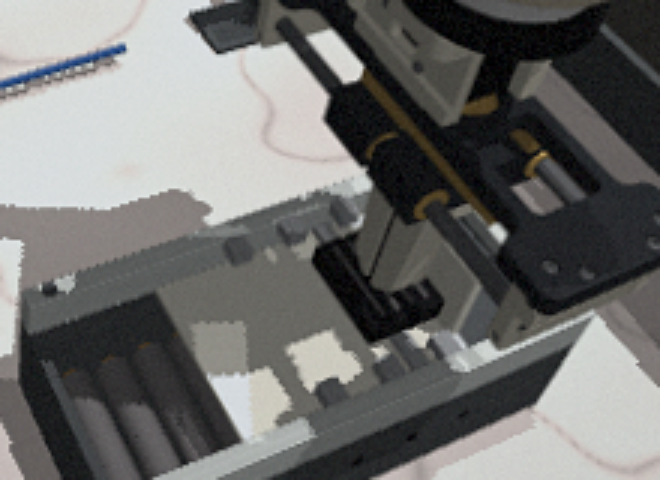

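The cover is sliding with the tab down, and the batteries are now visible at lower left. Continuing.

carry_out(
  deltas="7 0 0 0 0 0; 8 0 0 0 0 0; 7 0 0 0 0 0; 6 0 0 0 0 0; 4 0 0 0 0 0",
)

```text
time: 5.95
position: [0.6585, -0.2491, 0.1732]
tool_rot: [-0.0, 1.0, 0.007, -0.001]
ft_force: [-5.4, 0.2, 5.6]
opening: 0.0004
```

carry_out(
  deltas="3 0 0 0 0 0; 3 0 0 0 0 0; 2 0 0 0 0 0; 0 0 0 0 0 0",
)

```text
time: 6.35
position: [0.6663, -0.2491, 0.1732]
tool_rot: [-0.0, 1.0, 0.006, -0.001]
ft_force: [-4.6, -0.1, 6.7]
opening: 0.0006
```

carry_out(
  deltas="2 0 0 0 0 0; 2 0 0 0 0 0; 0 0 0 0 0 0",
)

```text
time: 6.65
position: [0.6677, -0.2492, 0.1732]
tool_rot: [-0.001, 1.0, 0.006, -0.005]
ft_force: [-25.4, 0.9, 17.7]
opening: 0.0008
```

```bash
python3 go.py .66 -.2488 .1735; python3 - <<'E'
from h import *
for n,c,h in(("side",(380,290),(110,80)),):
    im=eyes.snapshot(n);cr=im[c[1]-h[1]:c[1]+h[1],c[0]-h[0]:c[0]+h[0]]
    cv2.imwrite(f"pics/{n}4.png",cv2.resize(cr,None,fx=3,fy=3))
E
```

```text
6.65 [ 0.6677 -0.2492  0.1732] [-25.44   0.92  17.72] 0.0007783689018191601
mm [-7.7 -0.5 -0.2] deg [-0.09  0.54 -0.16]
```

View pics/side4.png

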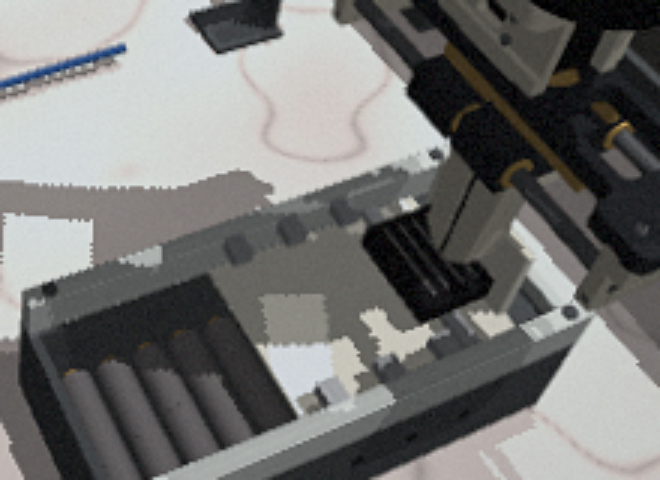

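The end stop is reached: 25 N along x at x=0.667, as predicted, with the well open. Easing off slightly, then lifting straight up.

carry_out(
  deltas="-2 0 0 0 0 0; -1 0 -2 0 0 0; 0 0 -5 0 0 0; 0 0 -8 0 0 0; 0 0 -12 0 0 0",
)

```text
time: 7.2
position: [0.6672, -0.2488, 0.1998]
tool_rot: [-0.0, 1.0, 0.006, -0.001]
ft_force: [0.2, 0.1, 0.7]
opening: 0.0003
```

carry_out(
  deltas="0 0 -20 0 0 0; 0 0 -25 0 0 0; -25 0 -25 0 0 0; -35 0 -20 0 0 0; -40 0 0 0 0 0",
)

```text
time: 7.7
position: [0.5679, -0.2505, 0.2939]
tool_rot: [0.001, 1.0, 0.007, 0.003]
ft_force: [1.3, 0.1, -0.4]
opening: 0.0005
```

carry_out(
  deltas="-40 20 0 0 0 0; -40 20 0 0 0 0; -40 20 0 0 0 0; -20 20 0 0 0 0; 0 0 0 0 0 0",
)

```text
time: 8.2
position: [0.427, -0.334, 0.2915]
tool_rot: [0.001, 1.0, 0.005, 0.001]
ft_force: [-0.4, -0.2, 0.2]
opening: 0.0005
```

```bash
python3 go.py .66 -.2488 .1735; python3 - <<'E'
from h import *
for n in("side","top"):
    im=eyes.snapshot(n);cv2.imwrite(f"pics/{n}5.png",im)
    for q in("tab_top","short_tab_top"):
        for d in eyes.spot_in(n,q): print(n,q,round(d["p"],2),np.round(d["box"],1), at_z(n,np.array(d["box"][:2]),.098))
    if n=="side": cv2.imwrite("pics/side6.png",cv2.resize(im[220:400,260:480],None,fx=3,fy=3))
E
```

```text
8.2 [ 0.427  -0.334   0.2915] [-0.44 -0.24  0.24] 0.0004976899593330356
mm [233.6 -83.1 118.2] deg [ 0.09 -0.09 -0.33]
side tab_top 0.74 [412.2 299.5  41.8  47.8] [ 0.63969446 -0.26092238]
top tab_top 0.94 [448.9 129.8  54.9  25.7] [ 0.64974631 -0.24433491]
top short_tab_top 0.56 [187.2 193.6  48.8  40.1] [0.53921919 0.17107613]
```

View pics/side6.png

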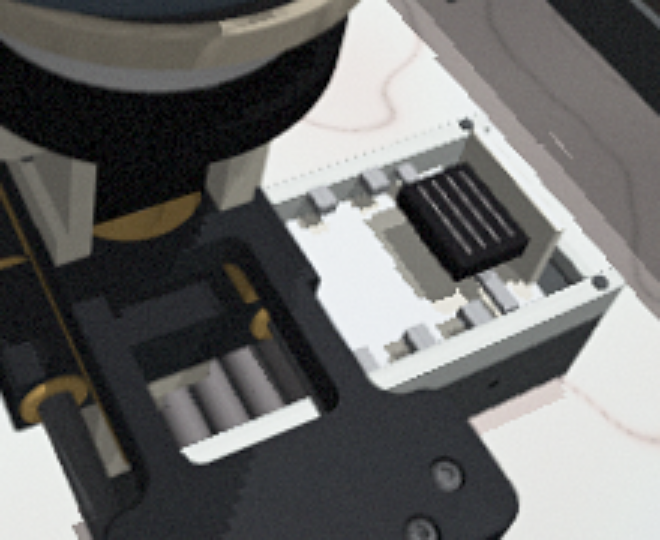

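View pics/top5.png

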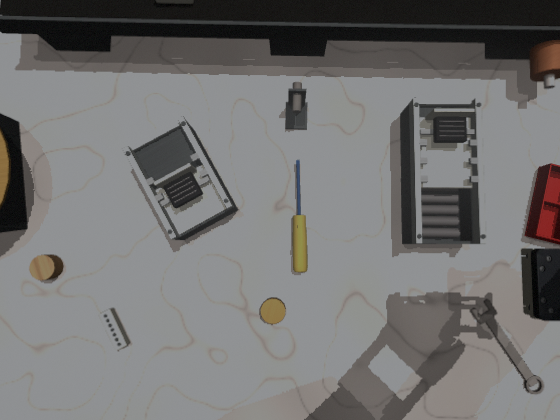

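```bash
python3 - <<'E'
from h import *
for a,b in(((453.4,184.4),(359.2,312.4)),((452.0,129.4),(413.8,291.6))):
    f=lambda X:np.r_[proj("top",X)-a,proj("side",X)-b]
    s=least_squares(f,[.6,-.3,.08]);print(s.x.round(4),s.fun.round(1))
    print(at_z("top",a,.098))
print(r.hand_in())
E
```

```text
[ 0.5623 -0.2511  0.0963] [ 0.1 -0.2 -0.2  0. ]
[ 0.56163072 -0.25030743]
[ 0.6509 -0.2499  0.0963] [-0.   0.1  0.1 -0. ]
[ 0.65048244 -0.24929136]
the job is handed in; nothing more can be done
None
```

The longer box's cover is fully open, its tab is back up, and I have handed the job in. The hand-in gives no verdict.

I pressed the tab about 8.5 mm down with the fingers shut while the cover was still closed. I then slid the cover to its end stop with the tab held down, lifted off and drew the arm clear. The clock read about 8.2 s when the arm stopped, well inside the 32 s.

**Last checks:**
- **Cover:** triangulating from both cameras puts the tab about 89 mm further along than at the start. The well and its batteries are visible in the pictures.
- **Tab:** it is back at the same measured height as before pressing. That reads 96.3 mm both times; the nominal figure is 98 mm, so it is off by the same amount each time.
- **Forces:** pushing into the end stop briefly read about 25 N along the slide and 18 N upward, both under the limits. The force reading was near zero after retreat.
- **Shorter box:** its tab and cover look unmoved in the top picture, and the arm never went near it. In the last look the side camera's detector did not find its tab. The top camera found it with a lower confidence (0.56), and the box centre was about 4 px from the first one. I put that down to detector noise.

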